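Load the punch die and check the interlock

TASK

Slide the flat steel punch die across the desk into the low slot of the desktop paper punch, perforated end first, until it is fully home against its stop. Only then press the roller lever of the limit switch on top of the punch down until it clicks, and let it spring back. Leave the die home and the stapler, stamp and hole punch standing where they are.

Things in the scene. Friction and masses are not known exactly. Their poses are not given: they have to be found in the camera images.
- die: Flat steel die, 120 long (x) x 90 wide (y) x 14 mm thick, 0.4 to 0.8 kg, flat on the desk; it cannot be gripped, only slid by pushing its edges. Origin: centre of underside. +x: leading end with a row of dark square holes; -x: end with a black strip. Starts left or right of the slot's line, 85 to 105 mm off it, 20 to 75 mm short of the mouth, turned up to 0.3 rad from the slot's direction.
- die_front (a point): Middle of the leading (perforated) edge of the die, 7 mm above its underside; at x = 95 mm in the punch's frame when the die is fully home.
- punch: Desktop paper punch, fixed. Origin: on the desk at the middle of the slot's mouth; +x points into the slot, away from the robot. Grey deck 320 mm wide (y), 280 deep (x 0 to 280), 42 high; on it, from x = 140 mm back, a white head up to z = 117 mm. With the die fully home, the die's origin is at x = 35, y = 0 mm and its black end sticks out 25 mm.
- slot_mouth (a point): Middle of the slot's mouth, 7 mm above the desk, axes as the punch. The slot has the desk as its floor, is 96 mm wide inside and 20 mm high; its mouth flares to about 120 mm wide over the first 30 mm; a stop ends it 95 mm in. A window in the deck (x 38 to 80 mm) shows the die inside.
- roller (a point): Centre of the white roller (18 mm diameter, 16 wide, axle along the punch's y) on the free end of the limit switch's steel lever. At rest it is at x = 27, y = -70, z = 89 mm in the punch's frame; the lever slopes down from it to its hinge at x = 85, y = -70, z = 68 mm on a black block. It is pressed straight down.
- switch_arm (a joint): Angle of the limit switch lever, rad: 0 at rest, grows as the roller is pressed down. It clicks at 0.35 (roller 21 mm down); end stop at 0.55 (33 mm down). A spring returns it to 0; about 2 N at the start, 5 N at the click, 7 N at the stop.
- stapler: Black and steel desk stapler, 120 x 36 x 42 mm, lying on the other side of the slot's line from the die. Origin: centre of its underside. Not to be disturbed.
- stamp: Turned wooden hand stamp, 42 mm across the foot, 76 mm tall, standing to the left. Origin: centre of its foot. Not to be disturbed.
- hole_punch: Two-hole office punch with a blue lever, 85 x 110 x 54 mm, to the right. Origin: centre of its underside. Not to be disturbed.
There are look-alikes about, which are no part of the job. Of the things shaped like the die, the steel one is meant.

How it is judged:
On the way, in this order (a step that is already met when the one before it is completed fails the run):
1. the die is fully home in the slot (x of die_front in the frame of punch above 0.091 m and y of die in the frame of punch between -0.007 and 0.007 m and height (world z) of die below 0.005 m and angle between the x axis of die and the x axis of punch, either way round below 0.08 rad), for 0.2 s.
2. the switch lever is pressed until it clicks, the die still home (all of step 1 and value of joint switch_arm above 0.35 rad), for 0.05 s.
At the end, for the whole second after the job is handed in: The die lies flat in the slot, at rest, within 4 mm of its stop and in line with the slot; the switch lever has clicked once the die was home and is back at rest (below 0.05 rad); the bystanders are where they were (all of step 1 and value of joint switch_arm below 0.05 rad and linear speed of die below 0.02 m/s); the robot touches nothing.
It fails at once if the switch is clicked while the die is not home (value of joint switch_arm above 0.35 rad and not (x of die_front in the frame of punch above 0.091 m and y of die in the frame of punch between -0.007 and 0.007 m and height (world z) of die below 0.005 m and angle between the x axis of die and the x axis of punch, either way round below 0.08 rad)).
It fails at once if the stapler is moved more than 30 mm or tipped (distance of stapler from where it was at the start of the episode above 0.03 m or angle between stapler's own z axis and vertical above 0.4 rad).
It fails at once if the stamp is moved more than 30 mm or tipped (distance of stamp from where it was at the start of the episode above 0.03 m or angle between stamp's own z axis and vertical above 0.4 rad).
It fails at once if the hole punch is moved more than 30 mm or tipped (distance of hole_punch from where it was at the start of the episode above 0.03 m or angle between hole_punch's own z axis and vertical above 0.4 rad).
It also fails if it takes over 64 s, if anything falls off the work surface, if the arm or the gripper's body presses on something with over 40 N, if the wrist force passes 120 N, or if a joint passes its speed limit or range.

ROBOT

A 6-joint arm with a two-finger parallel gripper is mounted at the origin on the work surface. World frame = base frame: x ahead of the robot, y to its left, z up, the work surface at z = 0. Lengths are in m, angles in rad, forces in N, time in s.
With the tool pointing down it reaches from about 0.375 to 0.9 m from the base axis. Payload 3.1 kg.
Tool frame: the origin (TCP) lies between the finger pads; the fingertips stand 17 mm ahead of it and the grasp point (between the pads) lies 2 mm behind it; z points along the fingers, y is the line along which they close (so a half turn about z gives the same grasp; the last joint's range is limited). The gripper opens to 85 mm and grips with 20 to 120 N. Pads are 22 mm wide; open, the fingers measure 114 mm over their backs; the gripper's body (76 mm by 85 mm) begins 54 mm behind the grasp point. The pads swing forward as they close: fully open they stand 13 mm farther back than shut.
Start: joints at [1.022, 0.527, 1.433, -0, 1.181, -0.178], TCP at [0.226, 0.583, 0.248] pointing down, gripper open.
Joint ranges: [-3.08, 3.08], [-0.75, 2.2], [0.22, 2.44], [-1.43, 4.57], [0, 2.65], [-2.85, 2.85]. Speed limits (rad/s): [2.79, 2.79, 3.14, 3.14, 3.14, 3.14].

INTERFACE

Orientations are given as a unit quaternion [x, y, z, w].
In Python, from station import sense, vision, order gives the robot as it stands.
- The arm moves only by the shell command python3 -m crank 'ROWS' [OPENING] [FORCE]. ROWS is JSON, a list of rows, each an object with "dp": the shift along the world's x, y, z in units of 30 mm (1.0 is 30 mm), a list of three; "angular": the turn, a rotation vector about the world's x, y, z in degrees, a list of three. In form: [{"dp": [dx, dy, dz], "angular": [ax, ay, az]}, ...]. A call has 1 to 20 rows; each row shifts and turns the commanded pose from where the row before left it; what a row does not reach is not made up. A row lasts 1/10 s, in which the tool goes at most 50 mm and 8.59 degrees, less where a joint would pass 70% of its speed; a pose out of reach is approached as far as the arm can. A call is refused whole if a number of a shift passes 1 or a number of a turn 8.59, either way. A call with a gripper value outside its range is refused whole. OPENING is the closure, from 0 (fully open) to 1 (shut), set as the call begins (- or left out, the last holds). The fingers move at their own pace and stop on an object; FORCE is the grip in N (left out, the last holds). Time passes only in rows, so rows that do not move let the fingers close. It gives the time, the measured TCP pose, the force, the opening and the grip force at its end, in the units of the state.
- sense(): the state, without advancing time (a new reading comes with each control period).
- vision.snapshot(name): name is "scene" or "top" or "wrist"; returns a dict with "image" (400x640x3 uint8, blue, green, red), "range_z" (400x640 float32, m along the optical axis (not along the pixel's ray), 0 where there is no reading), "mtx" (3x3 intrinsics, pixels), "pose" (4x4, takes a point from camera to world coordinates); the wrist camera has in their place "mount" (4x4, takes a point from camera to tool coordinates, whose origin is the TCP and whose axes are the flange's). Camera axes: x right, y down, z forward; pixel columns grow to the right and rows downward; lengths in m; the calibration is good to about 2 mm. A picture is of the moment at which its call begins: read the wrist's pose just before it.
- order.sign_off(): hands the job in; it is judged then, once.
The state is a dict: "t": time; "q": joint angles; "qd": joint speeds; "tau": joint torques, N m; "tcp_pos": TCP position; "tool_rot": TCP orientation; "force": force on the tool from outside, world axes, zero at the start; "ft_torque": the same for the moment, N m; "finger_gap": opening from 0.0 (shut) to 1.0 (fully open); "gripper_force": force on a finger pad.
Only numpy, scipy, OpenCV 4.12 (cv2) and the standard library are available. Lean on these libraries where they do the work, as an engineer would, in place of code of your own. Each camera call takes 0.05 s, during which the arm holds its last target. There are 200 camera calls.

## Working session

There is one attempt and no reset: what is moved stays moved. The work goes in short steps, Python scripts to look and compute and a shell command to move; the robot and the scene stay as the last step left them, time stands still between calls to the robot, and variables do not carry over. Pictures are saved under pics/ and viewed, at most 13 in all, crops included, and the job is handed in when it is done.

```bash
ls; mkdir -p pics
python3 - <<'E'
from station import sense, vision
import cv2, numpy as np, pickle
for n in ("top","scene"):
    s=vision.snapshot(n); pickle.dump(s,open(f"{n}.pkl","wb")); cv2.imwrite(f"pics/{n}0.png",s["image"]); print(n,s["mtx"].round(1).tolist(),s["pose"].round(3).tolist())
print(sense()["t"])
E
```

```text
pics
top [[479.2, 0.0, 321.6], [0.0, 479.2, 192.6], [0.0, 0.0, 1.0]] [[-0.014, -0.997, 0.08, 0.475], [-1.0, 0.015, 0.008, -0.021], [-0.009, -0.079, -0.997, 1.266], [0.0, 0.0, 0.0, 1.0]]
scene [[480.1, 0.0, 325.5], [0.0, 480.1, 195.5], [0.0, 0.0, 1.0]] [[-0.141, 0.773, -0.619, 1.29], [0.99, 0.102, -0.097, 0.084], [-0.012, -0.626, -0.78, 1.035], [0.0, 0.0, 0.0, 1.0]]
0.1
```

View pics/top0.png

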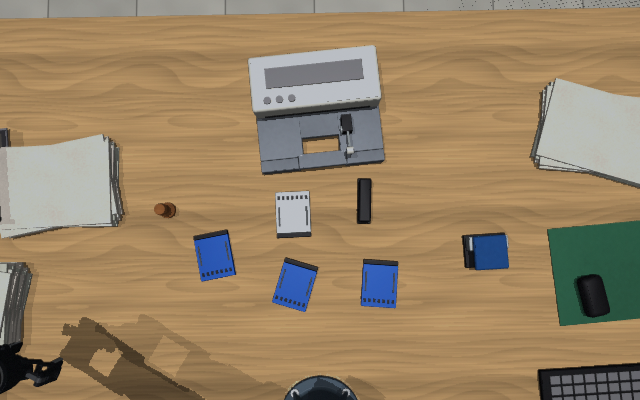

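View pics/scene0.png

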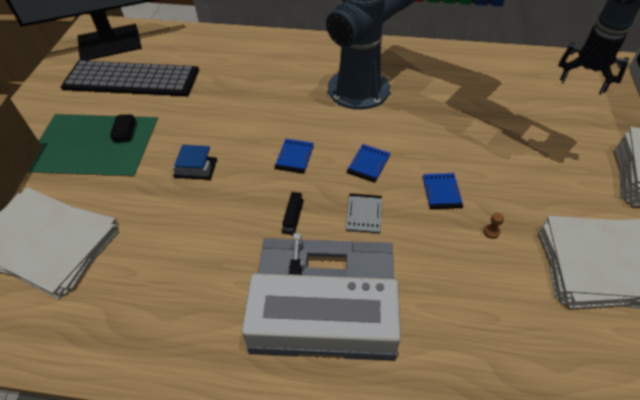

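Top view: the steel-coloured die is at (293,214), with its hole row up at y≈197 and its black strip at y≈235. The blue look-alikes are at (214,255), (295,285) and (380,283). The stapler is at (364,200), the stamp at (165,210), the hole punch at (486,251) and the punch deck at (320,140). The grey one is the steel die; I'll confirm that in a crop and measure.

```bash
cat > h.py <<'E'
import numpy as np, cv2, pickle
def plane(s,uv,z):
    uv=np.atleast_2d(np.float64(uv)); d=np.c_[uv,np.ones(len(uv))]@np.linalg.inv(s["mtx"]).T@s["pose"][:3,:3].T
    o=s["pose"][:3,3]; return o+d*((z-o[2])/d[:,2])[:,None]
def cloud(s):
    h,w=s["range_z"].shape; v,u=np.mgrid[:h,:w]; r=s["range_z"]
    p=np.stack([(u-s["mtx"][0,2])/s["mtx"][0,0]*r,(v-s["mtx"][1,2])/s["mtx"][1,1]*r,r],-1)
    return p@s["pose"][:3,:3].T+s["pose"][:3,3]
E
python3 - <<'E'
from h import *
s=pickle.load(open("top.pkl","rb")); im=s["image"]; P=cloud(s); 
cv2.imwrite("pics/crop1.png",cv2.resize(im[100:250,240:400],None,fx=5,fy=4,interpolation=cv2.INTER_CUBIC)[:600] if 0 else cv2.resize(im[100:250,240:400],None,fx=4,fy=4,interpolation=cv2.INTER_CUBIC))
hsv=cv2.cvtColor(im,cv2.COLOR_BGR2HSV)
def rect(m,box,z,name):
    k=np.zeros(m.shape,np.uint8); x0,y0,x1,y1=box; k[y0:y1,x0:x1]=m[y0:y1,x0:x1]*255
    c=max(cv2.findContours(k,0,cv2.CHAIN_APPROX_NONE)[0],key=cv2.contourArea)[:,0]
    w=plane(s,c,z)[:,:2]; r=cv2.minAreaRect((w*1000).astype(np.float32)); print(name,r, cv2.boxPoints(r).round(0).tolist(), np.median(P[...,2][k>0]).round(4))
S=hsv[...,1]
rect(S<80,(268,184,320,245),.014,"die")   # low saturation vs wood
deck=(abs(P[...,2]-.042)<.012)
rect(deck&(S<90),(240,90,400,180),.042,"deck")
rect((P[...,2]>.1),(230,30,400,130),.117,"head")
rect(hsv[...,2]<70,(350,170,380,230),.042,"stapler")
print(P[150,349],P[150,350],P[130,270],P[214,293],P[220,250])
E
```

```text
die ((519.761962890625, 65.00743103027344), (119.72052001953125, 90.98831939697266), 1.8199825286865234) [[458.0, 109.0], [461.0, 18.0], [581.0, 21.0], [578.0, 112.0]] 0.0142
deck ((712.0844116210938, -9.15240478515625), (147.21636962890625, 319.32037353515625), 4.912449836730957) [[625.0, 144.0], [652.0, -175.0], [799.0, -162.0], [772.0, 156.0]] 0.0421
head ((844.958740234375, 3.5678558349609375), (144.35755920410156, 319.47576904296875), 5.094546794891357) [[759.0, 156.0], [787.0, -162.0], [931.0, -149.0], [903.0, 169.0]] 0.1177
stapler ((550.4315795898438, -118.32966613769531), (33.343502044677734, 115.43431091308594), 88.84017181396484) [[492.0, -134.0], [608.0, -136.0], [608.0, -103.0], [493.0, -100.0]] 0.0409
[ 0.67155598 -0.08070176  0.09964965] [ 0.67178423 -0.08324358  0.09806738] [0.7371483  0.12013793 0.040895  ] [0.51940592 0.06441847 0.01310217] [0.50568324 0.17904085 0.00056084]
```

View pics/crop1.png

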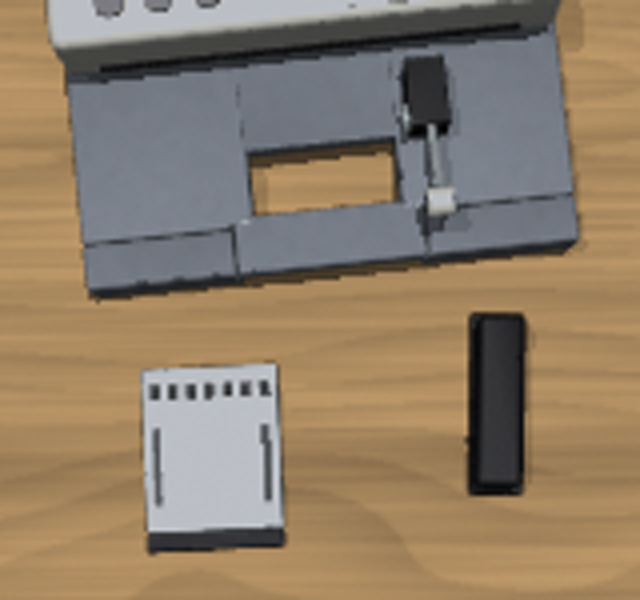

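The crop confirms the steel die: grey, perforated end at (208,390) in the crop facing the punch, black strip at the rear. The sizes match (120×91 mm, deck 319 mm wide).

- **Punch:** origin about (0.6385, -0.0155), yaw about 5.0°.
- **Die in the punch frame:** x = -111 mm, y = +90 mm, yaw -3.2°.
- **Plan:** push the left edge sideways with two spread fingers, then push from the rear the same way.

```bash
python3 - <<'E'
from station import sense
from scipy.spatial.transform import Rotation as R
s=sense();M=R.from_quat(s["tool_rot"]).as_matrix();print(s["tcp_pos"],M.round(3).tolist(),s["finger_gap"],s["force"])
E
python3 -m crank '[{"dp":[0.65,-0.94,0],"angular":[0,0,0]},{"dp":[0.65,-0.94,0],"angular":[0,0,0]},{"dp":[0.65,-0.94,0],"angular":[0,0,0]},{"dp":[0.65,-0.94,0],"angular":[0,0,0]},{"dp":[0.65,-0.94,0],"angular":[0,0,0]},{"dp":[0.65,-0.94,0],"angular":[0,0,0]},{"dp":[0.65,-0.94,0],"angular":[0,0,0]},{"dp":[0.65,-0.94,0],"angular":[0,0,0]},{"dp":[0.65,-0.94,0],"angular":[0,0,0]},{"dp":[0.65,-0.94,0],"angular":[0,0,0]},{"dp":[0.65,-0.94,0],"angular":[0,0,0]},{"dp":[0.65,-0.94,0],"angular":[0,0,0]},{"dp":[0.65,-0.94,0],"angular":[0,0,0]},{"dp":[0.65,-0.94,0],"angular":[0,0,0]},{"dp":[0.65,-0.94,0],"angular":[0,0,0]}]' 0.4 20
```

```text
[0.22554982 0.58222312 0.24741736] [[-0.932, 0.361, -0.001], [0.361, 0.932, -0.002], [0.0, -0.002, -1.0]] 1.0011493866033772 [ 0.00247221 -0.47230138 -0.54519253]
t: 1.6
tcp_pos: [0.5187, 0.1585, 0.248]
tool_rot: [0.184, 0.983, -0.0, -0.0]
force: [0.4, 0.2, -0.8]
finger_gap: 0.602
gripper_force: 0.0
```

```bash
python3 -m crank '[{"dp":[0,0,-0.78],"angular":[0,0,-8.375]},{"dp":[0,0,-0.78],"angular":[0,0,-8.375]},{"dp":[0,0,-0.78],"angular":[0,0,-8.375]},{"dp":[0,0,-0.78],"angular":[0,0,-8.375]},{"dp":[0,0,-0.78],"angular":[0,0,-8.375]},{"dp":[0,0,-0.78],"angular":[0,0,-8.375]},{"dp":[0,0,-0.78],"angular":[0,0,-8.375]},{"dp":[0,0,-0.78],"angular":[0,0,-8.375]},{"dp":[0,0,0],"angular":[0,0,0]},{"dp":[0,0,0],"angular":[0,0,0]}]' 0.4 20
python3 - <<'E'
from station import sense, vision
import cv2,numpy as np
from scipy.spatial.transform import Rotation as R
st=sense();M=R.from_quat(st["tool_rot"]).as_matrix();print(st["tcp_pos"],M.round(3).tolist())
s=vision.snapshot("wrist"); cv2.imwrite("pics/w1.png",s["image"]); print(s["mount"].round(3).tolist(), s["mtx"].round(0).tolist())
# finger tip points: range close
r=s["range_z"]; v,u=np.mgrid[:400,:640]
p=np.stack([(u-s["mtx"][0,2])/s["mtx"][0,0]*r,(v-s["mtx"][1,2])/s["mtx"][1,1]*r,r],-1)@s["mount"][:3,:3].T+s["mount"][:3,3]
k=(r>0)&(abs(p[...,0])<.013)&(abs(p[...,1])<.06)&(p[...,2]<.03)
print(np.percentile(p[k][:,2],[50,90,99,100]), np.percentile(p[k][:,1],[0,1,50,99,100]),k.sum())
E
```

```text
t: 2.6
tcp_pos: [0.5181, 0.1597, 0.0609]
tool_rot: [0.695, 0.719, -0.0, -0.0]
force: [-0.0, 0.8, 0.2]
finger_gap: 0.601
gripper_force: 0.0
[0.51811414 0.15970082 0.06087009] [[-0.035, 0.999, -0.001], [0.999, 0.035, -0.0], [-0.0, -0.001, -1.0]]
[[-0.0, -0.957, -0.289, 0.074], [1.0, -0.0, -0.001, 0.0], [0.0, -0.289, 0.957, -0.125], [0.0, 0.0, 0.0, 1.0]] [[308.0, 0.0, 320.0], [0.0, 308.0, 204.0], [0.0, 0.0, 1.0]]
[-0.04872761 -0.01987773  0.00696563  0.01484441] [-5.99993588e-02 -5.89821069e-02  6.20105287e-05  5.89981843e-02
  5.99979140e-02] 30131
```

View pics/w1.png

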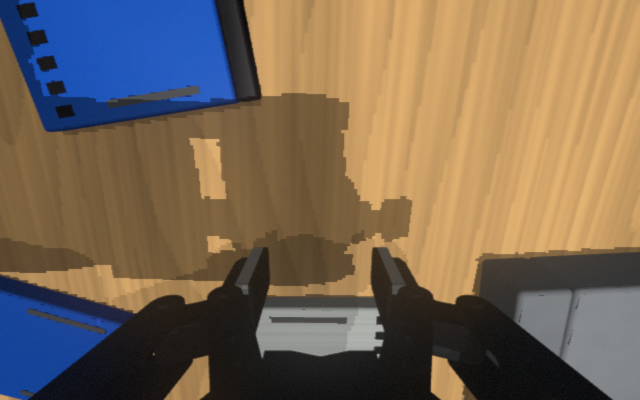

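Both fingertips are visible at (250,270) and (390,270), clear of the desk and the left of the die (320,330). Descending, then pushing sideways.

```bash
python3 -m crank '[{"dp":[0,0,-0.5],"angular":[0,0,0]},{"dp":[0,0,-0.5],"angular":[0,0,0]},{"dp":[0,0,-0.35],"angular":[0,0,0]},{"dp":[0.02,-0.27,0],"angular":[0,0,0]},{"dp":[0.02,-0.27,0],"angular":[0,0,0]},{"dp":[0.02,-0.27,0],"angular":[0,0,0]},{"dp":[0.02,-0.27,0],"angular":[0,0,0]},{"dp":[0.02,-0.27,0],"angular":[0,0,0.3]},{"dp":[0.02,-0.27,0],"angular":[0,0,0.3]},{"dp":[0.02,-0.27,0],"angular":[0,0,0.3]},{"dp":[0.02,-0.27,0],"angular":[0,0,0.3]},{"dp":[0.02,-0.27,0],"angular":[0,0,0.4]},{"dp":[0.02,-0.27,0],"angular":[0,0,0.4]}]'
python3 -m crank '[{"dp":[0.02,-0.27,0],"angular":[0,0,0.4]},{"dp":[0.02,-0.27,0],"angular":[0,0,0.4]},{"dp":[0.01,-0.2,0],"angular":[0,0,0.2]},{"dp":[0.01,-0.13,0],"angular":[0,0,0.2]},{"dp":[0.01,-0.13,0],"angular":[0,0,0]},{"dp":[0.01,-0.13,0],"angular":[0,0,0]}]'
cat >> h.py <<'E'
from station import sense, vision
from scipy.spatial.transform import Rotation as R
O=np.array([.6385,-.0155]); A=np.deg2rad(5.0); X=np.array([np.cos(A),np.sin(A)]); Y=np.array([-X[1],X[0]])
def pf(p): d=np.asarray(p)[...,:2]-O; return np.stack([d@X,d@Y],-1)
def look(name):
    st=sense(); T=R.from_quat(st["tool_rot"]).as_matrix(); print("tcp punch",(pf(st["tcp_pos"])*1000).round(1),"z",st["tcp_pos"][2].round(4),"fingerline",np.rad2deg(np.arctan2(T[1,1],T[0,1])).round(2),"F",np.round(st["force"],1),"t",st["t"])
    s=vision.snapshot("top"); cv2.imwrite(f"pics/{name}.png",cv2.resize(s["image"][100:250,240:400],None,fx=4,fy=4,interpolation=cv2.INTER_CUBIC)); return s
E
python3 -c "
from h import *
look('t2')"
```

```text
t: 3.95
tcp_pos: [0.5241, 0.079, 0.0211]
tool_rot: [0.683, 0.73, 0.0, -0.0]
force: [-0.3, 5.3, 4.3]
finger_gap: 0.603
gripper_force: 2.9
t: 4.55
tcp_pos: [0.5263, 0.0453, 0.0211]
tool_rot: [0.676, 0.737, 0.0, -0.001]
force: [-0.3, 5.6, 3.2]
finger_gap: 0.603
gripper_force: 3.0
tcp punch [-106.4   70.3] z 0.0211 fingerline 4.98 F [-0.3  5.6  3.2] t 4.55
```

View pics/t2.png

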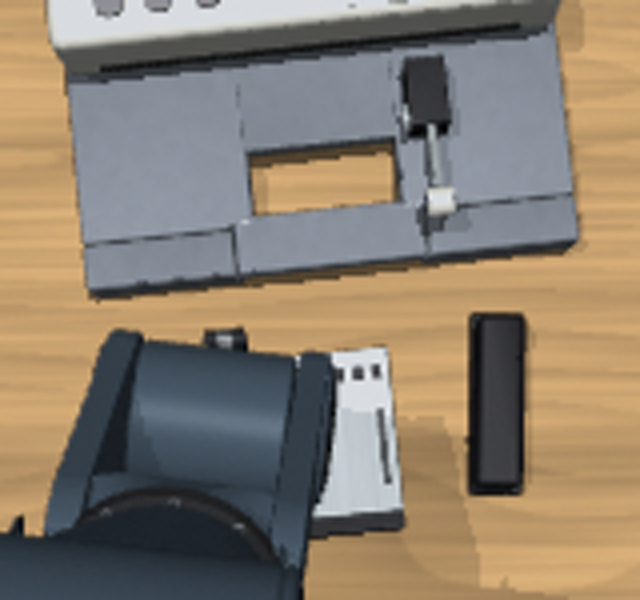

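The die moved right and now lies along the slot. Its right edge runs from crop (387,348) to (403,525), with the stapler at (497,400) untouched. Measuring that edge.

Run:
```python
from h import *
s=pickle.load(open("top.pkl","rb"))
p=plane(s,[(240+387/4-.4,100+348/4-.4),(240+403/4-.4,100+525/4-.4)],.014); q=pf(p)*1000; print(q, np.rad2deg(np.arctan2(q[0,1]-q[1,1],q[0,0]-q[1,0])))
```

```text
[[ -51.77451391  -30.21628818]
 [-167.92541691  -28.55284288]] -0.8205005489863316
```

```bash
python3 -m crank '[{"dp":[0.01,-0.14,0],"angular":[0,0,0.2]},{"dp":[0.01,-0.14,0],"angular":[0,0,0.2]},{"dp":[0.01,-0.12,0],"angular":[0,0,0]},{"dp":[0.01,-0.1,0],"angular":[0,0,0]},{"dp":[0,0,0],"angular":[0,0,0]},{"dp":[-0.03,0.5,0],"angular":[0,0,0]},{"dp":[0,0.5,1],"angular":[0,0,0]},{"dp":[0,0.5,1],"angular":[0,0,0]},{"dp":[0,0.5,1],"angular":[0,0,0]},{"dp":[-0.5,1,1],"angular":[0,0,8.5]},{"dp":[-0.5,1,0],"angular":[0,0,8.5]},{"dp":[-0.5,1,0],"angular":[0,0,8.5]}]'
python3 - <<'E'
from h import *
s=look("t3"); im=s["image"]; S=cv2.cvtColor(im,cv2.COLOR_BGR2HSV)[...,1]
k=np.zeros(S.shape,np.uint8); k[178:245,280:347]=(S<80)[178:245,280:347]*255
c=max(cv2.findContours(k,0,cv2.CHAIN_APPROX_NONE)[0],key=cv2.contourArea)[:,0]
r=cv2.minAreaRect((pf(plane(s,c,.014))*1000).astype(np.float32)); print(r)
E
```

```text
t: 5.8
tcp_pos: [0.4821, 0.1812, 0.1418]
tool_rot: [0.49, 0.872, 0.001, 0.001]
force: [0.1, 1.1, 0.3]
finger_gap: 0.6
gripper_force: 0.0
tcp punch [-138.6  209.6] z 0.1418 fingerline 31.28 F [0.1 1.1 0.3] t 5.8
((-110.16506958007812, -0.813995361328125), (120.2127456665039, 90.94930267333984), 0.293517142534256)
```

View pics/t3.png

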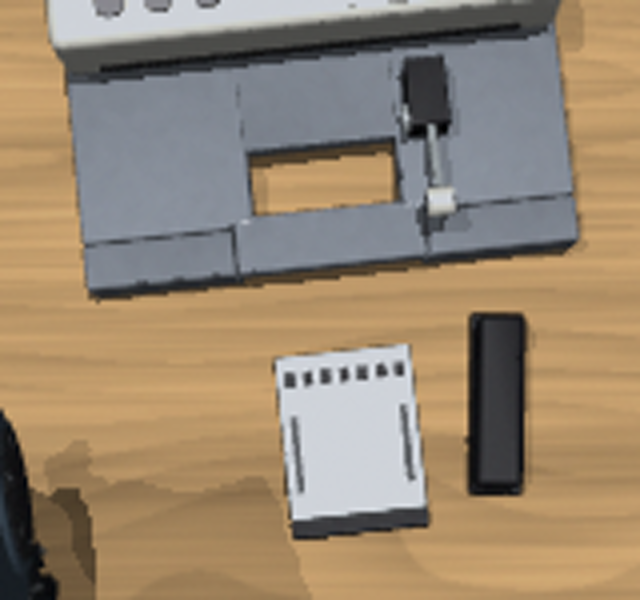

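The die lies straight on the slot line, crop corners (275,358), (408,346), (428,522) and (295,535); y = -0.8 mm, yaw error 0.3°. Going behind it.

```bash
python3 -m crank '[{"dp":[-0.2,-0.9,0],"angular":[0,0,7.96]},{"dp":[-0.2,-0.9,0],"angular":[0,0,7.96]},{"dp":[-0.2,-0.9,0],"angular":[0,0,7.96]},{"dp":[-0.2,-0.9,0],"angular":[0,0,7.96]},{"dp":[-0.2,-0.9,0],"angular":[0,0,7.96]},{"dp":[-0.2,-0.9,0],"angular":[0,0,7.96]},{"dp":[-0.2,-0.9,0],"angular":[0,0,7.96]},{"dp":[-0.2,-0.9,0],"angular":[0,0,7.96]},{"dp":[0,0,-0.9],"angular":[0,0,0]},{"dp":[0,0,-0.9],"angular":[0,0,0]},{"dp":[0,0,-0.9],"angular":[0,0,0]},{"dp":[0,0,0],"angular":[0,0,0]}]'
python3 -c "
from h import *
look('t4')"
```

```text
t: 7.05
tcp_pos: [0.4324, -0.0356, 0.0572]
tool_rot: [-0.04, 0.999, 0.001, -0.003]
force: [-0.2, 0.5, 0.4]
finger_gap: 0.597
gripper_force: 0.0
tcp punch [-207.1   -2.1] z 0.0572 fingerline 94.58 F [-0.2  0.5  0.4] t 7.05
```

```bash
python3 -m crank '[{"dp":[0,0.03,-0.6],"angular":[0,0,0.4]},{"dp":[0,0.02,-0.6],"angular":[0,0,0]},{"dp":[0.266,0.023,0],"angular":[0,0,0]},{"dp":[0.266,0.023,0],"angular":[0,0,0]},{"dp":[0.266,0.023,0],"angular":[0,0,0]},{"dp":[0.266,0.023,0],"angular":[0,0,0]},{"dp":[0.266,0.023,0],"angular":[0,0,0]},{"dp":[0.266,0.023,0],"angular":[0,0,0]},{"dp":[0.266,0.023,0],"angular":[0,0,0]},{"dp":[0.266,0.023,0],"angular":[0,0,0]},{"dp":[0.2,0.018,0],"angular":[0,0,0]},{"dp":[0.15,0.013,0],"angular":[0,0,0]}]'
python3 -c "
from h import *
look('t5')"
```

```text
t: 8.3
tcp_pos: [0.5064, -0.0275, 0.024]
tool_rot: [-0.044, 0.999, 0.001, -0.003]
force: [-8.1, -1.3, 6.7]
finger_gap: 0.6
gripper_force: 3.9
tcp punch [-132.7   -0.5] z 0.024 fingerline 95.03 F [-8.1 -1.3  6.7] t 8.3
```

View pics/t5.png

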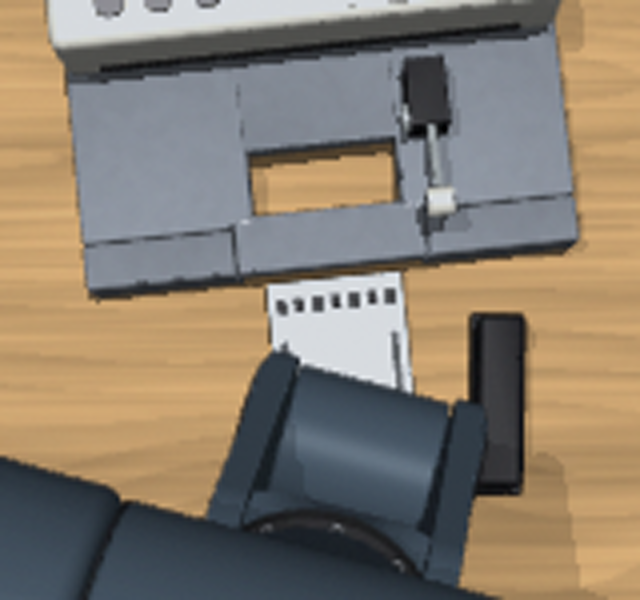

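The die's leading edge (crop (267,284) to (403,272)) is centred on the mouth, at about (336,271). Pushing on.

```bash
python3 -m crank '[{"dp":[0.2,0.0175,0],"angular":[0,0,0]},{"dp":[0.2,0.0175,0],"angular":[0,0,0]},{"dp":[0.2,0.0175,0],"angular":[0,0,0]},{"dp":[0.2,0.0175,0],"angular":[0,0,0]},{"dp":[0.2,0.0175,0],"angular":[0,0,0]},{"dp":[0.2,0.0175,0],"angular":[0,0,0]},{"dp":[0.2,0.0175,0],"angular":[0,0,0]}]'
python3 -m crank '[{"dp":[0.2,0.0175,0],"angular":[0,0,0]},{"dp":[0.2,0.0175,0],"angular":[0,0,0]},{"dp":[0.2,0.0175,0],"angular":[0,0,0]},{"dp":[0.2,0.0175,0],"angular":[0,0,0]},{"dp":[0.2,0.0175,0],"angular":[0,0,0]},{"dp":[0.1,0.009,0],"angular":[0,0,0]}]'
python3 -c "
from h import *
look('t6')"
```

```text
t: 9.05
tcp_pos: [0.5484, -0.024, 0.0239]
tool_rot: [-0.044, 0.999, 0.001, -0.003]
force: [-7.5, -0.2, 6.0]
finger_gap: 0.6
gripper_force: 3.5
t: 9.65
tcp_pos: [0.5826, -0.0213, 0.024]
tool_rot: [-0.044, 0.999, 0.0, -0.001]
force: [-5.4, -1.1, 3.6]
finger_gap: 0.603
gripper_force: 2.9
tcp punch [-56.2  -0.9] z 0.024 fingerline 95.02 F [-5.4 -1.1  3.6] t 9.65
```

```bash
python3 -m crank '[{"dp":[0.13,0.011,0],"angular":[0,0,0]},{"dp":[0.13,0.011,0],"angular":[0,0,0]},{"dp":[0.13,0.011,0],"angular":[0,0,0]},{"dp":[0.1,0.009,0],"angular":[0,0,0]},{"dp":[0.07,0.006,0],"angular":[0,0,0]}]'
python3 -m crank '[{"dp":[0.05,0.004,0],"angular":[0,0,0]},{"dp":[0.05,0.004,0],"angular":[0,0,0]}]'
python3 -c "
from h import *
look('t7')"
```

```text
t: 10.2
tcp_pos: [0.5987, -0.0199, 0.0239]
tool_rot: [-0.044, 0.999, 0.0, -0.002]
force: [-6.5, 0.3, 5.0]
finger_gap: 0.599
gripper_force: 3.4
t: 10.4
tcp_pos: [0.6013, -0.0196, 0.0239]
tool_rot: [-0.044, 0.999, 0.0, -0.002]
force: [-7.0, -1.0, 5.5]
finger_gap: 0.599
gripper_force: 3.6
tcp punch [-37.4  -0.9] z 0.0239 fingerline 95.02 F [-7.  -1.   5.5] t 10.4
```

View pics/t7.png

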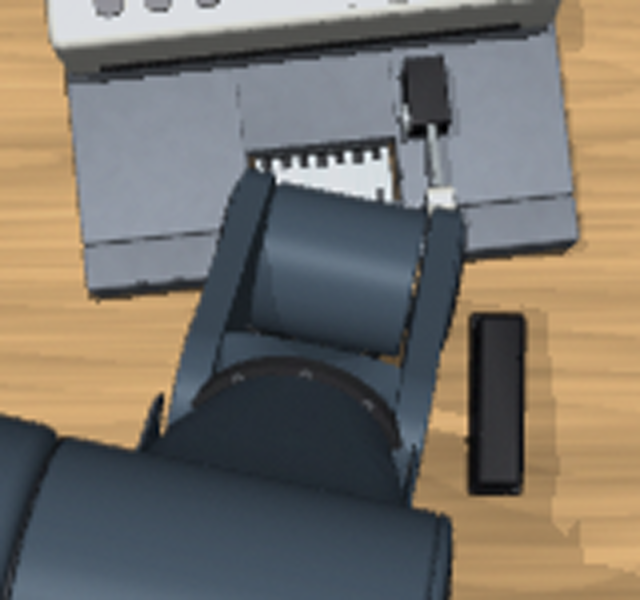

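The die shows in the window with its holes at crop (260–385,158), nearly home. Creeping on until the stop shows in the force.

```bash
python3 -m crank '[{"dp":[0.04,0.0035,0],"angular":[0,0,0]},{"dp":[0.04,0.0035,0],"angular":[0,0,0]}]'; python3 -m crank '[{"dp":[0.04,0.0035,0],"angular":[0,0,0]},{"dp":[0.04,0.0035,0],"angular":[0,0,0]}]'
```

```text
t: 10.65
tcp_pos: [0.6036, -0.0194, 0.0239]
tool_rot: [-0.044, 0.999, 0.0, -0.003]
force: [-6.5, -1.2, 5.0]
finger_gap: 0.604
gripper_force: 3.5
t: 10.85
tcp_pos: [0.6048, -0.0192, 0.0238]
tool_rot: [-0.044, 0.999, 0.0, -0.004]
force: [-10.3, -3.1, 8.6]
finger_gap: 0.598
gripper_force: 5.4
```

```bash
python3 -m crank '[{"dp":[0.04,0.0035,0],"angular":[0,0,0]},{"dp":[0.04,0.0035,0],"angular":[0,0,0]}]';python3 -m crank '[{"dp":[0.04,0.0035,0],"angular":[0,0,0]},{"dp":[0,0,0],"angular":[0,0,0]}]'
```

```text
t: 11.05
tcp_pos: [0.605, -0.0192, 0.0238]
tool_rot: [-0.044, 0.999, 0.001, -0.006]
force: [-15.4, -3.9, 11.9]
finger_gap: 0.601
gripper_force: 7.4
t: 11.25
tcp_pos: [0.605, -0.0192, 0.0238]
tool_rot: [-0.044, 0.999, 0.001, -0.008]
force: [-15.1, -3.6, 12.2]
finger_gap: 0.603
gripper_force: 7.7
```

The tool stalled against the stop: force stepped up to 15 N with no further motion. Backing off, lifting, shutting the fingers and checking.

```bash
python3 -m crank '[{"dp":[-0.4,-0.035,0],"angular":[0,0,0]},{"dp":[-1,-0.0875,0],"angular":[0,0,0]},{"dp":[-1,-0.0875,0.5],"angular":[0,0,0]},{"dp":[-0.5,0,1],"angular":[0,0,0]},{"dp":[0,0,1],"angular":[0,0,0]},{"dp":[0,0,1],"angular":[0,0,0]},{"dp":[0,0,1],"angular":[0,0,0]},{"dp":[0,0,0.5],"angular":[0,0,0]},{"dp":[0,0,0],"angular":[0,0,0]}]' 1 20
python3 - <<'E'
from h import *
s=look('t8'); im=s["image"]; S=cv2.cvtColor(im,cv2.COLOR_BGR2HSV)
P=cloud(s); q=pf(P)*1000
m=(S[...,1]<60)&(S[...,2]>90)&(abs(P[...,2]-.014)<.01)&(q[...,0]>-60)&(q[...,0]<0)&(abs(q[...,1])<60)
print(m.sum(), [np.percentile(q[m][:,i],[1,99]).round(1) for i in (0,1)])
b=(S[...,2]<75)&(P[...,2]<.025)&(q[...,0]>-45)&(q[...,0]<-8)&(abs(q[...,1])<60)
print(b.sum(), [np.percentile(q[b][:,i],[2,98]).round(1) for i in (0,1)])
r=(P[...,2]>.085)&(abs(q[...,0]-27)<20)&(abs(q[...,1]+70)<20); print("roller",np.median(q[r],0),P[...,2][r].max(),r.sum())
E
```

```text
t: 12.15
tcp_pos: [0.5282, -0.0262, 0.1768]
tool_rot: [-0.044, 0.999, -0.001, 0.005]
force: [0.3, -0.6, 0.3]
finger_gap: 0.004
gripper_force: 0.0
tcp punch [-110.8   -1. ] z 0.1768 fingerline 94.99 F [ 0.3 -0.6  0.3] t 12.15
120 [array([-10.2,  -0.1]), array([-44.6,  36.3])]
96 [array([-22.7, -11.5]), array([-43.2,  14.6])]
roller [ 29.03495358 -70.02323105] 0.10271198022337247 60
```

View pics/t8.png

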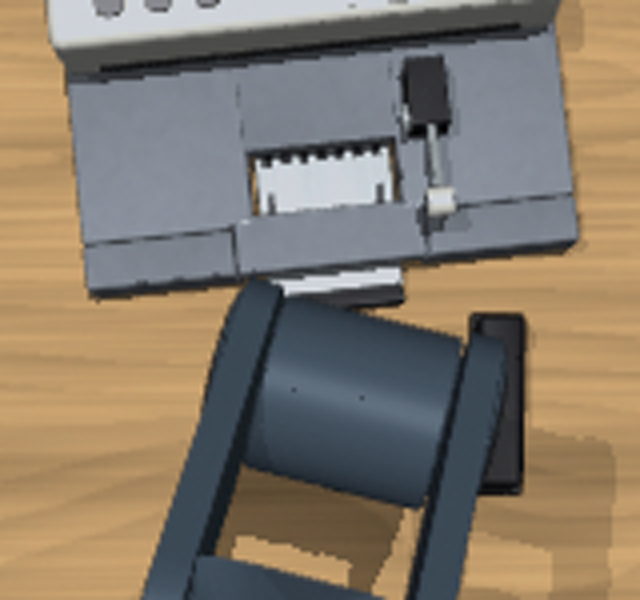

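The die is home: the holes show at the far edge of the window (260–385,158), and the rear strip at (350,298) sticks out about 23–25 mm. The roller is at (440,200), measured at x≈28, y=-70. Moving over the roller.

```bash
python3 -m crank '[{"dp":[0.786,-0.316,0],"angular":[0,0,0]},{"dp":[0.786,-0.316,0],"angular":[0,0,0]},{"dp":[0.786,-0.316,0],"angular":[0,0,0]},{"dp":[0.786,-0.316,0],"angular":[0,0,0]},{"dp":[0.786,-0.316,0],"angular":[0,0,0]},{"dp":[0.786,-0.316,0],"angular":[0,0,0]},{"dp":[0,0,-0.8],"angular":[0,0,0]},{"dp":[0,0,-0.7],"angular":[0,0,0]},{"dp":[0,0,0],"angular":[0,0,0]}]'
python3 -c "
from h import *
look('t9')"
```

```text
t: 13.1
tcp_pos: [0.6635, -0.0817, 0.1234]
tool_rot: [-0.043, 0.999, 0.002, -0.004]
force: [0.0, 0.7, -0.5]
finger_gap: 0.003
gripper_force: 0.0
tcp punch [ 19.1 -68.1] z 0.1234 fingerline 94.97 F [ 0.   0.7 -0.5] t 13.1
```

```bash
python3 -m crank '[{"dp":[0.2,-0.05,0],"angular":[0,0,0]},{"dp":[0,0,-0.15],"angular":[0,0,0]},{"dp":[0,0,-0.15],"angular":[0,0,0]},{"dp":[0,0,-0.15],"angular":[0,0,0]},{"dp":[0,0,-0.15],"angular":[0,0,0]}]'
python3 -m crank '[{"dp":[0,0,-0.15],"angular":[0,0,0]},{"dp":[0,0,-0.15],"angular":[0,0,0]},{"dp":[0,0,-0.15],"angular":[0,0,0]},{"dp":[0,0,0],"angular":[0,0,0]}]'
```

```text
t: 13.65
tcp_pos: [0.671, -0.0839, 0.1108]
tool_rot: [-0.044, 0.999, -0.0, -0.001]
force: [-3.7, -0.7, 3.6]
finger_gap: -0.003
gripper_force: 2.1
t: 14.05
tcp_pos: [0.6713, -0.0839, 0.0965]
tool_rot: [-0.044, 0.999, 0.0, -0.001]
force: [-4.4, -0.7, 4.6]
finger_gap: -0.0
gripper_force: 2.5
```

```bash
python3 -m crank '[{"dp":[0,0,-0.15],"angular":[0,0,0]},{"dp":[0,0,-0.13],"angular":[0,0,0]},{"dp":[0,0,0],"angular":[0,0,0]},{"dp":[0,0,0],"angular":[0,0,0]}]'; python3 -c "
from h import *
s=look('t10');P=cloud(s);q=pf(P)*1000
sc=vision.snapshot('scene'); cv2.imwrite('pics/sc10.png',cv2.resize(sc['image'][180:330,220:420],None,fx=4,fy=4))"
```

```text
t: 14.45
tcp_pos: [0.6717, -0.084, 0.0889]
tool_rot: [-0.044, 0.999, 0.0, -0.001]
force: [-5.0, -0.1, 4.7]
finger_gap: 0.0
gripper_force: 2.8
tcp punch [ 27.1 -71.1] z 0.0889 fingerline 95.0 F [-5.  -0.1  4.7] t 14.45
```

View pics/sc10.png

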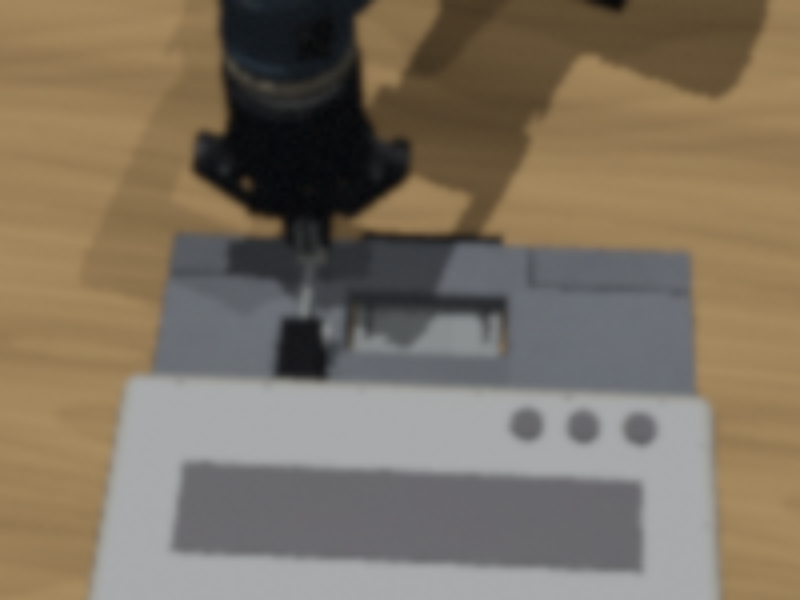

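The fingertip is pressing the roller at crop (307,240), and the lever now lies about level. The spring force reads slightly low for a click, so I'll go a little deeper to be sure.

```bash
python3 -m crank '[{"dp":[0,0,-0.1],"angular":[0,0,0]},{"dp":[0,0,0],"angular":[0,0,0]}]'; python3 -m crank '[{"dp":[0,0,-0.07],"angular":[0,0,0]},{"dp":[0,0,0],"angular":[0,0,0]}]'
python3 - <<'E'
from h import *
s=look('t11'); sc=vision.snapshot('scene'); P=cloud(sc); q=pf(P)*1000
for x in range(18,76,4):
    m=(abs(q[...,0]-x)<2)&(abs(q[...,1]+70)<5)&(P[...,2]>.045)
    if m.sum(): print(x,m.sum(),(np.percentile(P[...,2][m],[10,50,90])*1000).round(1))
E
```

```text
t: 14.75
tcp_pos: [0.672, -0.0839, 0.0859]
tool_rot: [-0.044, 0.999, -0.0, -0.0]
force: [-3.6, -0.5, 5.9]
finger_gap: -0.0
gripper_force: 2.9
t: 14.95
tcp_pos: [0.672, -0.0839, 0.084]
tool_rot: [-0.044, 0.999, -0.0, -0.0]
force: [-2.9, -0.8, 6.4]
finger_gap: -0.003
gripper_force: 2.9
tcp punch [ 27.4 -71.1] z 0.084 fingerline 94.99 F [-2.9 -0.8  6.4] t 14.95
18 7 [281.6 400.4 401.6]
22 10 [106.6 400.8 401.8]
26 11 [398.  402.  403.1]
30 14 [109.  400.9 401.8]
34 18 [ 60.3 110.3 401.7]
38 70 [ 79.2 108.3 399.9]
42 25 [ 65.2 150.9 400.8]
46 22 [ 66.6 396.8 400.1]
50 18 [ 67.3 395.3 397.8]
54 29 [274.7 390.2 395.8]
58 56 [241.8 304.9 391.5]
62 135 [231.8 288.8 382.8]
66 96 [205.3 260.7 379.1]
70 34 [ 72.4 366.3 374.1]
74 1 [74. 74. 74.]
```

The lever now slopes below its hinge line (z ≈ 60 mm at x = 34, against 68 mm at the hinge). Level is 0.35 rad, so it is at roughly 0.5 rad, and 6.4 N agrees with that. It has clicked; lifting slowly and moving away.

```bash
python3 -m crank '[{"dp":[0,0,0.3],"angular":[0,0,0]},{"dp":[0,0,0.3],"angular":[0,0,0]},{"dp":[0,0,0.3],"angular":[0,0,0]},{"dp":[0,0,0.4],"angular":[0,0,0]},{"dp":[0,0,0.8],"angular":[0,0,0]},{"dp":[0,0,1],"angular":[0,0,0]},{"dp":[-1,0.3,0.5],"angular":[0,0,0]},{"dp":[-1,0.5,0.5],"angular":[0,0,0]},{"dp":[-1,0.8,0],"angular":[0,0,0]},{"dp":[-1,1,0],"angular":[0,0,0]},{"dp":[-1,1,0],"angular":[0,0,0]},{"dp":[-0.5,1,0],"angular":[0,0,0]},{"dp":[0,1,0],"angular":[0,0,0]},{"dp":[0,1,0],"angular":[0,0,0]},{"dp":[0,0,0],"angular":[0,0,0]},{"dp":[0,0,0],"angular":[0,0,0]},{"dp":[0,0,0],"angular":[0,0,0]}]'
python3 - <<'E'
from h import *
s=look('t12'); im=s["image"]; S=cv2.cvtColor(im,cv2.COLOR_BGR2HSV); P=cloud(s); q=pf(P)*1000
r=(P[...,2]>.085)&(abs(q[...,0]-27)<20)&(abs(q[...,1]+70)<20); print("roller",np.median(q[r],0),P[...,2][r].max(),r.sum())
def foot(sn,sel):
    h=cv2.cvtColor(sn["image"],cv2.COLOR_BGR2HSV); return None
m=(P[...,2]<.03)&(q[...,0]>-60)&(q[...,0]<0)&(abs(q[...,1])<60)&((S[...,1]<80)|(S[...,2]<60))
k=(m*255).astype(np.uint8); c=max(cv2.findContours(k,0,cv2.CHAIN_APPROX_NONE)[0],key=cv2.contourArea)[:,0]
w=(pf(plane(s,c,.014))*1000); print(cv2.minAreaRect(w.astype(np.float32)))
o=pickle.load(open("top.pkl","rb"))["image"]; d=cv2.absdiff(o,im).max(2)
for n,(x0,y0,x1,y1) in dict(stapler=(352,172,378,230),stamp=(150,198,180,220),hole=(458,228,512,274)).items(): print(n,(d[y0:y1,x0:x1]>60).mean().round(3))
E
```

```text
t: 16.75
tcp_pos: [0.507, 0.1135, 0.2067]
tool_rot: [-0.043, 0.999, -0.0, -0.0]
force: [0.3, -0.0, 0.4]
finger_gap: 0.002
gripper_force: 0.0
tcp punch [-119.7  139.9] z 0.2067 fingerline 94.97 F [ 0.3 -0.   0.4] t 16.75
roller [ 28.59387331 -70.23428959] 0.10393753523124882 61
((-12.269683837890625, 0.0952911376953125), (89.81869506835938, 24.720901489257812), 89.59083557128906)
stapler 0.0
stamp 0.0
hole 0.0
```

View pics/t12.png

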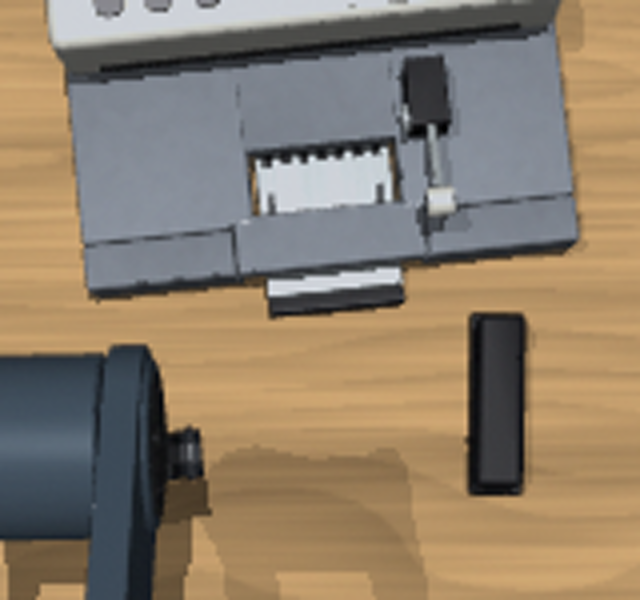

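The die sticks out 24.7 mm at (335,292), is centred (y = 0.1 mm) and straight. The roller is back at rest at (440,200), the bystanders are unchanged and the arm is clear, so I'm handing in.

```bash
python3 -c "
from station import order
print(order.sign_off())"
```

```text
the job is handed in; nothing more can be done
None
```

I've handed the job in, with no verdict returned: the steel die is home against its stop, the roller lever was pressed past its click and sprang back, and the stapler, stamp and hole punch show no movement in the top view.

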